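# Index the length-stop turret and bring the sliding head up to it

## Task

Change this meter clamping station over to its fourth size: turn the stop turret on through its clicks until the fourth stop bolt, counted up from the shortest, has clicked into place pointing straight at the anvil of the sliding head. Then push the sliding head gently along its rods until it bears on the end of that bolt, and leave it standing there, against the bolt. Do not disturb the things lying about.

Things in the scene. Friction and masses are not known exactly. Their poses are not given: they have to be found in the camera images.
- bed: Clamping station, fixed: grey bed plate 290 (its x) by 440 (its y) by 12 mm. Origin: centre of its underside, on the work surface. y runs along the two guide rods, which lie on the +x half (x 35 to 140 mm) with a fixed clamping head, 130 mm high, at their -y end. On the -x half, nearest the robot, stand the turret (towards -y) and the sliding head's stop post (towards +y).
- turret: Stop turret: hexagonal steel head, 64 mm across flats, 43 to 89 mm above the work surface (centre screw to 99), on a dark round pedestal of radius 43 mm. Turns about its vertical axis either way without end. Origin on the axis, 42 mm above the work surface, at x -75, y -90 mm of the bed. A 12 mm stop bolt sticks out level from each of its six faces like a spoke, 60 to 72 mm above the work surface.
- turret_top (a point): Top of the turret's centre screw. A spring detent holds the turret at every 60 degrees, each time with one bolt pointing along the bed's +y at the anvil. Pushing a bolt sideways with some 3 to 7 N at 60 mm from the axis moves it out of the detent; past half way (30 degrees) it snaps on by itself into the next. Out to 41 mm from the axis the bolts carry lock nuts.
- bolt4_axis (a point): Point on the axis of the fourth bolt, 80 mm from the turret's axis and 66 mm above the work surface (this bolt lies along the turret's own +y). Seen from above each next bolt clockwise is longer: round ends at about 58, 71, 84, 97 (the fourth), 110, 123 mm from the axis, then the shortest again. The bolts are screwed in or out to adjust them, so each may be up to 5 mm longer or shorter.
- sliding_head: Sliding clamping head on the two rods: moves only along the bed's y, some 4 N of friction, stays where it is left, about 1.6 kg. It starts clear of the turret, towards +y. Its tall block (135 mm high) is at x 35 to 140 mm of the bed; an arm carries the stop post at x -75 mm: 50 (x) by 36 (y) mm, 32 to 100 mm above the work surface. Origin: x 0 of the bed, plane of the anvil's face, z 0.
- anvil (a point): Centre of the flat face of the round anvil (20 mm across, 8 mm out of the post towards the turret), 66 mm above the work surface, in line with the turret's axis. It meets the end of the stop bolt. Axes parallel to the bed's.
- push_face (a point): Middle of the flat back of the stop post, 44 mm behind the anvil's face, 75 mm above the work surface. Pushing it towards the bed's -y slides the head to the turret. Behind it the bed is free.
- water_meter: Bystander: brass water meter, 110 mm long, 80 mm wide, 68 mm high, left of the bed. Origin: centre of its underside.
- wrench: Bystander: steel spanner, 200 mm long, lying right of the bed. Origin: middle of its length, underside.
- union_nut: Bystander: brass ring nut, 44 mm across, 20 mm high, lying on the bed plate near its -x -y corner. Origin: centre of its underside.
- sample_bottle: Bystander: white plastic bottle, 64 mm across, 150 mm high, right of the bed. Origin: centre of its underside.

How it is judged:
By the outcome, as a careful person would: the job done as asked, in the order asked, and still so for the second after the job is handed in, with the robot touching nothing.
It also fails if it takes over 59 s, if anything falls off the work surface, if the arm or the gripper's body presses on something with over 40 N, if the wrist force passes 120 N, or if a joint passes its speed limit or range.

## Robot

A 6-joint arm with a two-finger parallel gripper is mounted at the origin on the work surface. World frame = base frame: x ahead of the robot, y to its left, z up, the work surface at z = 0. Lengths are in m, angles in degrees, forces in N, time in s.
With the tool pointing down it reaches from about 0.275 to 0.75 m from the base axis. Payload 10.2 kg.
Tool frame: the origin (TCP) lies midway between the tips of the shut fingers; the grasp point (between the pads) lies ctrl.grip_point_offset behind it (ctrl.grip_point_offset is the distance from the TCP to the grasp point, in m); y points along the fingers, x is the direction in which the jaws open and shut, and the axes are right-handed (so a half turn about y gives the same grasp; the last joint's range is limited). The gripper opens to 85 mm and grips with 20 to 120 N. Pads are 22 mm wide; open, the fingers measure 114 mm over their backs; the gripper's body (76 mm by 85 mm) begins 54 mm behind the grasp point. The pads swing forward as they close: fully open they stand 13 mm farther back than shut.
Start: joints at [-81.956, 17.928, 85.812, -0, 76.261, -12.8], TCP at [0.187, -0.491, 0.231] pointing down, gripper open.
Joint ranges: [-168.41, 168.41], [-55.51, 124.54], [10.69, 146.95], [-70.63, 250.63], [1, 178], [-165.06, 165.06]. Speed limits (degrees/s): [136.94, 136.94, 172.46, 180, 180, 180].

## Interface

Orientations are given as [roll, pitch, yaw] about the fixed x, y, z axes, in that order (R = Rz(yaw) Ry(pitch) Rx(roll)).
In Python, from workcell import ctrl gives the robot as it stands.
- The arm moves only by the shell command python3 -m handwheel 'ROWS'. ROWS is text: rows parted by semicolons, each of 5 numbers parted by spaces: the closure, from -1 (fully open) to 1 (shut), so that 0 is half open, then the shift along the world's x, y, z in mm, then the turn about the world's z in rad. A call has 1 to 5 rows; each row is the pose to reach, as a shift and turn from the pose commanded when the call began; what a row does not reach only later rows make up. A row lasts 1/10 s, in which the tool goes at most 50 mm and 8.59 degrees, less where a joint would pass 70% of its speed; a pose out of reach is approached as far as the arm can. A call with a gripper value outside its range is refused whole. The fingers move at their own pace and stop on an object; the grip force is fixed at half the most. Time passes only in rows, so rows that repeat a pose let the fingers close. It gives the time, the measured TCP pose, the force and the opening at its end, in the units of the state.
- ctrl.sense(): the state, without advancing time (a new reading comes with each control period).
- ctrl.camera(name): name is "scene" or "top" or "wrist"; returns a dict with "pixels" (420x560x3 uint8, red, green, blue), "fx", "fy", "cx", "cy" (pixels), "R" (3x3) and "t" (3): a world point X has camera coordinates R X + t. Camera axes: x right, y down, z forward; pixel columns grow to the right and rows downward; lengths in m; the calibration is good to about 2 mm. A picture is of the moment at which its call begins. There is no depth.
- ctrl.sign_off(): hands the job in, once; it reports no verdict.
The state is a dict: "t": time; "q": joint angles; "joint_velocities": joint speeds; "tau": joint torques, N m; "position": TCP position; "eef_rot": TCP orientation; "contact_force": force on the tool from outside, world axes, zero at the start; "ft_torque": the same for the moment, N m; "width": finger opening in m.
Only numpy, scipy, OpenCV 4.12 (cv2) and the standard library are available. Lean on these libraries where they do the work, as an engineer would, in place of code of your own. Each camera call takes 0.05 s, during which the arm holds its last target.

## Working session

There is one attempt and no reset: what is moved stays moved. The work goes in short steps, Python scripts to look and compute and a shell command to move; the robot and the scene stay as the last step left them, time stands still between calls to the robot, and variables do not carry over. Pictures are saved under pics/ and viewed, and the job is handed in when it is done.

```bash
ls; mkdir -p pics; python3 - <<'E'
from workcell import ctrl
import cv2
for n in("scene","top","wrist"):
    c=ctrl.camera(n); cv2.imwrite(f"pics/{n}0.png",c["pixels"][...,::-1])
    print(n,c["fx"],c["cx"],c["cy"],c["R"],c["t"])
print(ctrl.sense(),ctrl.grip_point_offset)
E
```

```text
pics
scene 424.1200691024108 274.02130881309733 211.111127039075 [[ 0.85046221  0.52579787  0.01583128]
 [ 0.44649469 -0.70562527 -0.55021402]
 [-0.27813041  0.47500482 -0.83487358]] [-0.4159564  -0.1625604   1.37713273]
top 401.17911311952076 278.01348541765185 211.90379149121605 [[-0.02030612 -0.99970126 -0.01360316]
 [-0.99763344  0.02115433 -0.0654218 ]
 [ 0.06569002  0.01224251 -0.99776497]] [0.02584243 0.49056855 1.28190978]
wrist 316.78103267167313 284.0744487074019 204.46923491035284 [[ 3.55990587e-01 -9.34489412e-01 -4.90655835e-04]
 [-9.01090244e-01 -3.43406310e-01  2.64780056e-01]
 [-2.47602654e-01 -9.38170825e-02 -9.64308706e-01]] [-0.52451973 -0.03359648  0.37829971]
{'t': 0.15, 'q': array([-8.19579253e+01,  1.79536383e+01,  8.58417348e+01, -3.85135710e-04,
        7.62607093e+01, -1.27999828e+01]), 'joint_velocities': array([-0.02472282, -0.02224986, -0.01483277, -0.07949923, -0.10508047,
       -0.09565191]), 'tau': array([ 1.07449385e-03, -4.12370825e+01, -2.59797013e+01, -2.12078344e-04,
        3.21818305e-03, -1.75197141e-05]), 'position': array([ 0.18675187, -0.49047049,  0.23086757]), 'eef_rot': array([-8.99879398e+01,  5.47715478e-02, -6.91578450e+01]), 'contact_force': array([ 0.85395721, -1.06829776,  0.9875204 ]), 'ft_torque': array([0.04112555, 0.01535151, 0.00178992]), 'width': 0.08546556194486592} 0.0187
```

View images.

View pics/scene0.png

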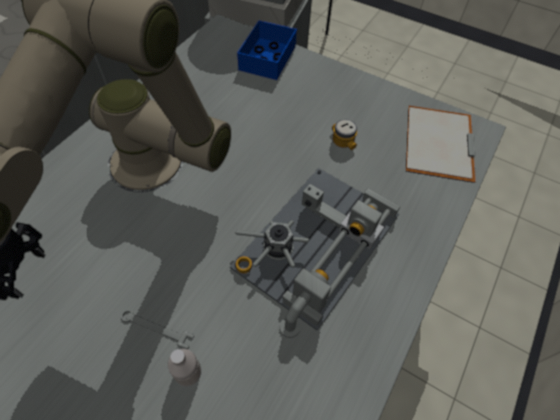

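View pics/top0.png

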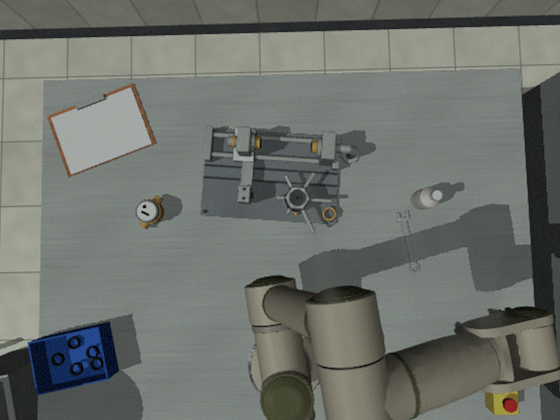

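```bash
python3 - <<'E'
import cv2
a=cv2.imread("pics/top0.png"); cv2.imwrite("pics/top0c.png",cv2.resize(a[130:330,180:420],None,fx=3.3,fy=3,interpolation=2))
E
```

```text
(no output)
```

View pics/top0c.png

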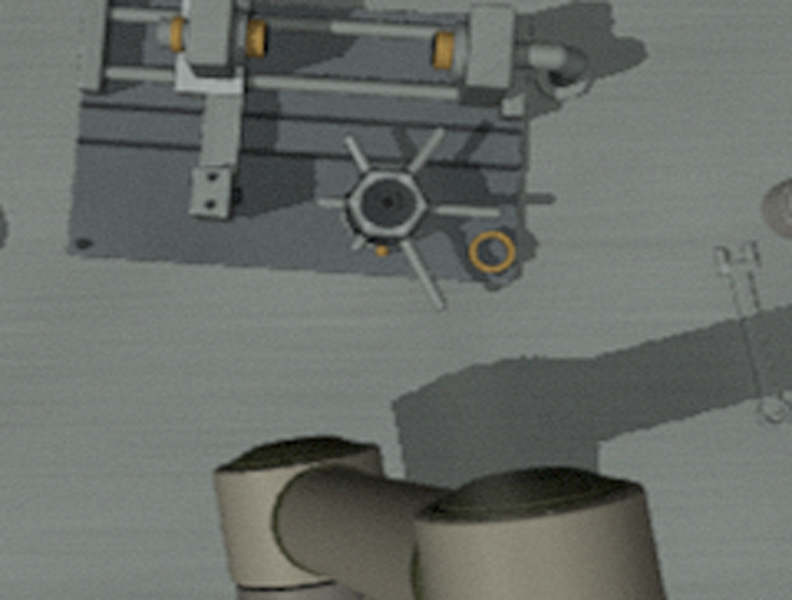

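View pics/wrist0.png

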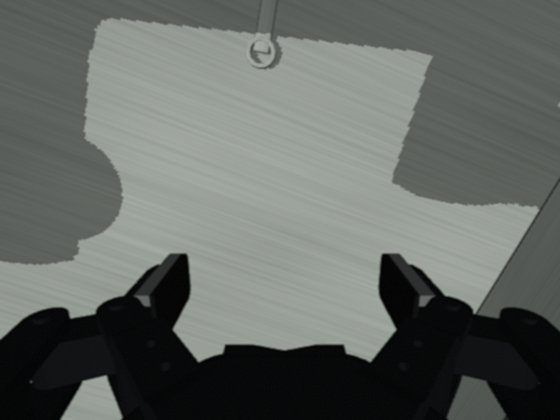

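```bash
python3 - <<'E'
import cv2
a=cv2.imread("pics/top0.png"); cv2.imwrite("pics/top0d.png",cv2.resize(a[120:240,195:355],None,fx=5,fy=5,interpolation=2))
a=cv2.imread("pics/scene0.png"); cv2.imwrite("pics/scene0d.png",cv2.resize(a[165:305,225:405],None,fx=4.2,fy=4.2,interpolation=2))
E
```

```text
(no output)
```

View pics/top0d.png

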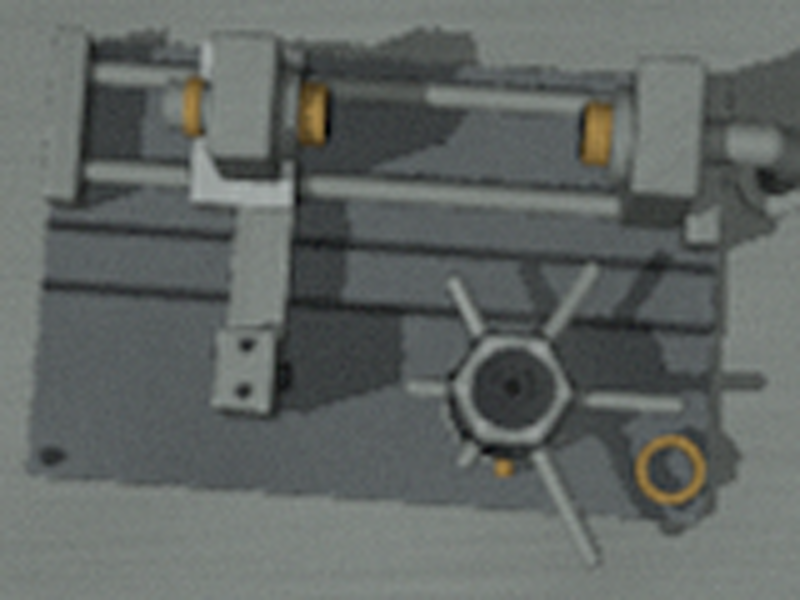

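View pics/scene0d.png

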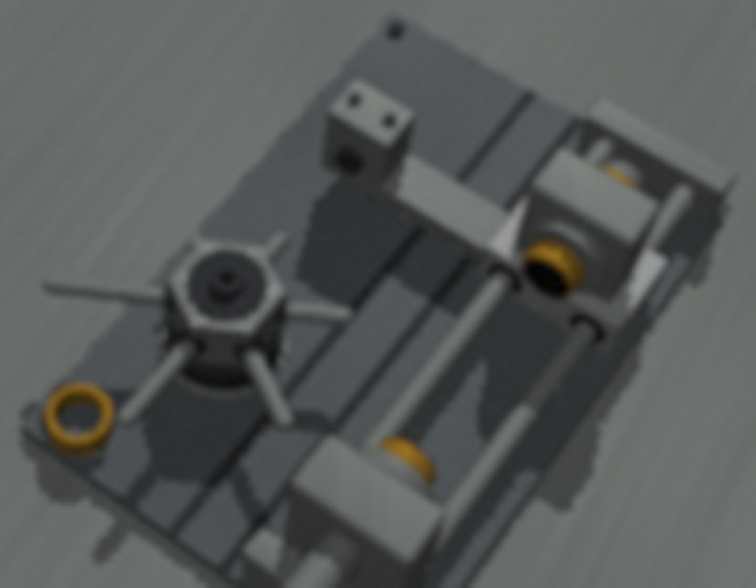

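```bash
cat > h.py <<'E'
import numpy as np
from workcell import ctrl
C={}
def cam(n):
    if n not in C: C[n]=ctrl.camera(n)
    return C[n]
def ray(n,u,v):
    c=cam(n);R=np.array(c["R"]);t=np.array(c["t"])
    d=R.T@np.array([(u-c["cx"])/c["fx"],(v-c["cy"])/c["fy"],1.]);o=-R.T@t
    return o,d/np.linalg.norm(d)
def onz(n,u,v,z):
    o,d=ray(n,u,v);return o+d*(z-o[2])/d[2]
def tri(p1,p2):
    A=np.zeros((3,3));b=np.zeros(3);rs=[ray("top",*p1),ray("scene",*p2)]
    for o,d in rs:
        P=np.eye(3)-np.outer(d,d);A+=P;b+=P@o
    X=np.linalg.solve(A,b);return X,[np.linalg.norm(np.cross(X-o,d)) for o,d in rs]
E
python3 - <<'E'
from h import *
np.set_printoptions(precision=4,suppress=True)
T=lambda x,y:(195+x/5,120+y/5)
S=lambda x,y:(225+x/4.2,165+y/4.2)
print("tri",tri(T(512,387),S(229,278)))
c=onz("top",*T(512,387),.099);c2=onz("scene",*S(229,278),.099);print("c",c,c2)
for a,b in (((45,227),(715,270)),((45,286),(715,328))):
    d=onz("top",*T(*a),.012)-onz("top",*T(*b),.012);print("yaw",np.degrees(np.arctan2(-d[0],d[1])),np.linalg.norm(d))
for p in((412,386),(455,283),(592,268),(680,404),(597,562),(465,462)):
    e=onz("top",*T(*p),.070)-c;print("bolt",np.hypot(*e[:2]),np.degrees(np.arctan2(e[1],e[0])))
for p in((218,327),(277,327),(272,413),(212,407)):print("post",onz("top",*T(*p),.1))
for p in((327,118),(363,80),(413,112),(378,148)):print("postS",onz("scene",*S(*p),.1))
print(ctrl.sense()["t"])
E
```

```text
tri (array([ 0.5302, -0.0444,  0.0943]), [np.float64(0.0015632578570742505), np.float64(0.0015632578570742926)])
c [ 0.5284 -0.0451  0.099 ] [ 0.5328 -0.0459  0.099 ]
yaw -5.001090404824352 0.4393157769845156
yaw -4.885279783493494 0.4384116685214121
bolt 0.06124145715912016 85.40443111297377
bolt 0.07631621030441588 25.556564313762152
bolt 0.09275621094622577 -34.59032525200313
bolt 0.10542061682172546 -95.39714547006072
bolt 0.11826777257256366 -154.47168382822778
bolt 0.052057179413960146 145.9565678874294
post [0.5689 0.1329 0.1   ]
post [0.5681 0.097  0.1   ]
post [0.5156 0.1009 0.1   ]
post [0.5201 0.1373 0.1   ]
postS [0.5239 0.095  0.1   ]
postS [0.5289 0.1358 0.1   ]
postS [0.5703 0.1303 0.1   ]
postS [0.5646 0.0918 0.1   ]
0.25
```

```bash
python3 -m handwheel '1 190 187 0 0.3; 1 190 187 0 0.3; 1 190 187 0 0.3; 1 190 187 0 0.3; 1 190 187 0 0.3'; python3 -m handwheel '1 0 0 0 0; 1 191 187 0 0.3; 1 191 187 0 0.3; 1 191 187 0 0.3; 1 191 187 0 0.3'
```

```text
t: 0.75
position: [0.3661, -0.3136, 0.2314]
eef_rot: [-90.0, -0.0, -52.0]
contact_force: [0.8, -0.5, -0.4]
width: 0.0126
t: 1.25
position: [0.5089, -0.1744, 0.2313]
eef_rot: [-90.0, -0.0, -34.8]
contact_force: [0.7, -1.7, 0.6]
width: 0.0001
```

```bash
python3 -m handwheel '1 58 57 0 0; 1 58 57 0 0; 1 58 57 0 0; 1 58 57 0 0'; python3 - <<'E'
from h import *
import cv2
for n in("top","wrist","scene"):
    cv2.imwrite(f"pics/{n}1.png",cam(n)["pixels"][...,::-1])
print(ctrl.sense()["position"])
a=cv2.imread("pics/top1.png"); cv2.imwrite("pics/top1d.png",cv2.resize(a[120:240,195:355],None,fx=5,fy=5,interpolation=2))
E
```

```text
t: 1.65
position: [0.5657, -0.1187, 0.2309]
eef_rot: [-90.0, 0.0, -34.7]
contact_force: [-0.3, 0.3, 0.0]
width: -0.0002
[ 0.5652548  -0.11957463  0.23138338]
```

View pics/wrist1.png

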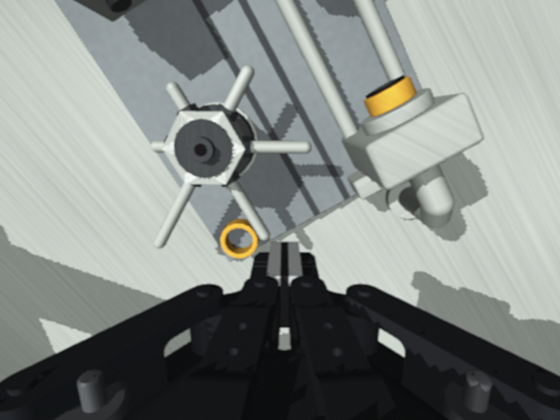

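View pics/scene1.png

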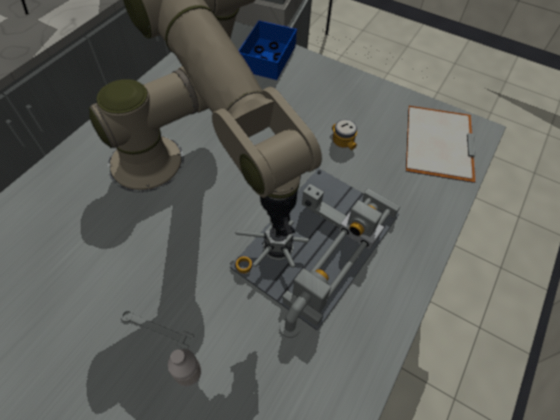

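```bash
python3 - <<'E'
from h import *
np.set_printoptions(precision=4,suppress=True)
c=onz("wrist",203,150,.099);print("c",c)
for p in((170,85),(248,70),(308,147),(265,238),(160,244),(153,147)):
    e=onz("wrist",*p,.066)-c;print(np.hypot(*e[:2]),np.degrees(np.arctan2(e[1],e[0])))
print("nut",onz("wrist",239,240,.032)-c)
# fixed head top corners
for p in((364,146),(463,97),(483,133),(388,186)):print(onz("wrist",*p,.130))
t=ctrl.camera("wrist")
tip=np.array([.5653,-.1196,.2314]); k=np.array(t["R"])@tip+t["t"];print(t["fx"]*k[0]/k[2]+t["cx"],t["fy"]*k[1]/k[2]+t["cy"])
E
```

```text
c [ 0.5317 -0.0466  0.099 ]
0.06538451452045906 86.9802080849913
0.07771584274279243 26.591832958151716
0.09268584925111045 -35.11840195412197
0.10623069157409815 -96.85347640266671
0.11694426781675306 -155.65088840291983
0.05617327276835105 145.54806310611565
nut [-0.0482 -0.1    -0.067 ]
[ 0.6422 -0.1162  0.13  ]
[ 0.7198 -0.1272  0.13  ]
[ 0.7206 -0.1591  0.13  ]
[ 0.6416 -0.1536  0.13  ]
283.4140866315351 260.7132076253438
```

```bash
python3 -m handwheel '1 0 0 -50 0; 1 0 0 -100 0; 1 0 0 -140 0; 1 0 0 -177 0; 1 0 0 -177 0'; python3 - <<'E'
from h import *
C0=np.array([.5305,-.046]);p0=ctrl.sense()["position"]
for th in list(range(-35,90,5)):
    a=np.radians(th);u=np.array([np.cos(a),np.sin(a)]);t=np.array([-u[1],u[0]])
    P=C0+.071*u-.018*t;print(th,np.round((P-p0[:2])*1000,1),round(np.radians(th+35),3))
print(p0)
E
```

```text
t: 2.4
position: [0.5631, -0.118, 0.0502]
eef_rot: [-90.1, 0.5, -34.8]
contact_force: [0.5, 0.0, 0.6]
width: 0.0003
-35 [15.2 16.5] 0.0
-30 [19.9 20.9] 0.087
-25 [24.1 25.6] 0.175
-20 [28.  30.8] 0.262
-15 [31.3 36.2] 0.349
-10 [34.2 41.9] 0.436
-5 [36.6 47.8] 0.524
0 [38.4 54. ] 0.611
5 [39.7 60.2] 0.698
10 [40.4 66.6] 0.785
15 [40.6 72.9] 0.873
20 [40.3 79.3] 0.96
25 [39.3 85.6] 1.047
30 [37.9 91.9] 1.134
35 [35.9 97.9] 1.222
40 [ 33.4 103.8] 1.309
45 [ 30.3 109.4] 1.396
50 [ 26.8 114.8] 1.484
55 [ 22.9 119.8] 1.571
60 [ 18.5 124.4] 1.658
65 [ 13.7 128.7] 1.745
70 [  8.6 132.5] 1.833
75 [  3.2 135.9] 1.92
80 [ -2.6 138.8] 2.007
85 [ -8.5 141.1] 2.094
[ 0.56310858 -0.1179571   0.05018344]
```

```bash
python3 -m handwheel '1 5 5 0 0; 1 10 10 0 0; 1 15 16 0 0; 1 17.5 18.7 0 0.04; 1 20 21 0 0.087';python3 -m handwheel '1 2 2.3 0 0.044; 1 4.2 4.7 0 0.087; 1 6.1 7.3 0 0.13; 1 8.1 9.9 0 0.175; 1 8.1 9.9 0 0.175'
```

```text
t: 2.9
position: [0.5871, -0.0975, 0.0561]
eef_rot: [-90.0, -0.2, -29.7]
contact_force: [-1.2, -2.5, 3.2]
width: 0.0
t: 3.4
position: [0.595, -0.0873, 0.0558]
eef_rot: [-90.0, -0.2, -19.7]
contact_force: [1.2, -0.3, 2.5]
width: -0.0001
```

```bash
python3 -m handwheel '1 2.3 5.4 -2 0.087; 1 5 11 -2 0.174; 1 6.5 17 -2 0.262; 1 6.5 17 -2 0.262';python3 -m handwheel '1 2 6 0 0.087; 1 3 12 0 0.174; 1 3.5 18 0 0.262; 1 3.5 18 0 0.262'; python3 - <<'E'
from h import *
import cv2
cv2.imwrite("pics/wrist2.png",cam("wrist")["pixels"][...,::-1])
a=cam("top")["pixels"][...,::-1]; cv2.imwrite("pics/top2.png",cv2.resize(a[120:240,195:355],None,fx=5,fy=5,interpolation=2))
E
```

```text
t: 3.8
position: [0.601, -0.0697, 0.053]
eef_rot: [-90.0, -0.1, -4.7]
contact_force: [-0.3, 0.2, -0.9]
width: -0.0001
t: 4.2
position: [0.6041, -0.0519, 0.0526]
eef_rot: [-90.0, -0.0, 10.2]
contact_force: [0.8, 0.1, -0.0]
width: 0.0003
```

View pics/wrist2.png

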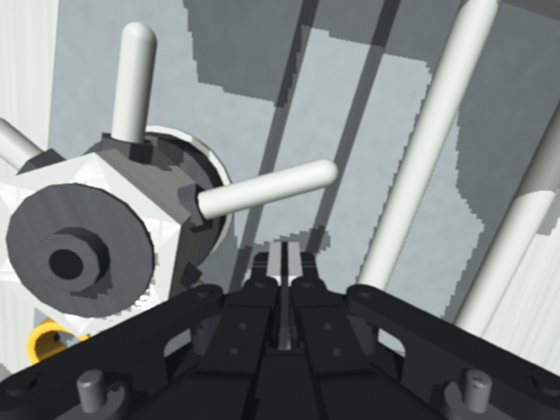

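View pics/top2.png

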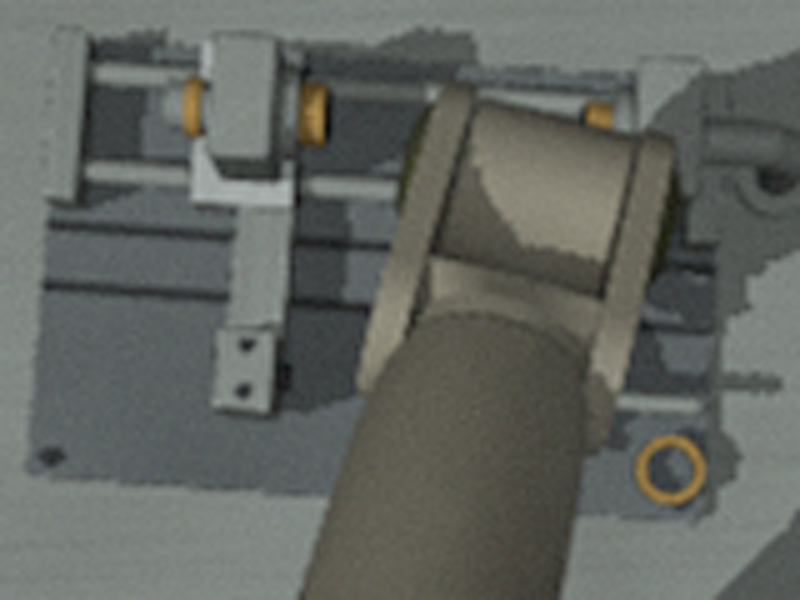

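```bash
python3 -m handwheel '1 0 6.4 0 0.087; 1 -0.3 12.7 0 0.174; 1 -1.1 19 0 0.262; 1 -2.5 25.3 0 0.349; 1 -4.5 31.3 0 0.436';python3 -m handwheel '1 -2.5 6 0 0.087; 1 -5.6 11.5 0 0.174; 1 -9.1 17 0 0.262; 1 -13 22 0 0.349; 1 -17.5 26.5 0 0.436'; python3 -m handwheel '1 -4.5 4 0 0.087; 1 -4.5 4 0 0.087;1 -4.5 4 0 0.087'; python3 - <<'E'
from h import *
import cv2
cv2.imwrite("pics/wrist3.png",cam("wrist")["pixels"][...,::-1])
E
```

```text
t: 4.8
position: [0.6001, -0.0219, 0.0526]
eef_rot: [-90.1, -0.1, 35.2]
contact_force: [2.8, -2.4, -1.7]
width: -0.0002
t: 5.3
position: [0.5824, 0.0051, 0.0527]
eef_rot: [-90.1, -0.0, 60.2]
contact_force: [0.4, 0.4, 0.0]
width: 0.0002
t: 5.6
position: [0.5776, 0.009, 0.0524]
eef_rot: [-90.0, -0.0, 65.0]
contact_force: [0.1, -0.3, 0.5]
width: -0.0001
```

View pics/wrist3.png

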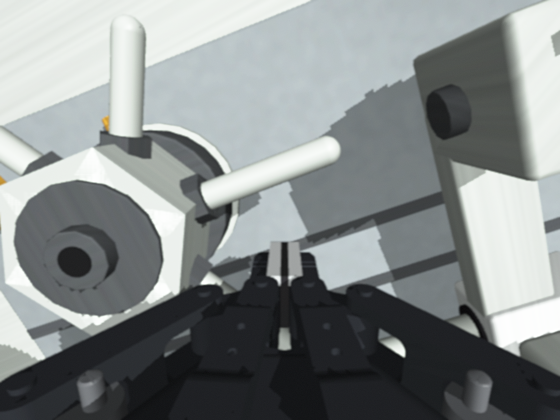

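```bash
python3 -m handwheel '1 0 0 50 0; 1 0 0 100 0; 1 0 0 150 0; 1 0 0 160 0;1 0 0 160 0'; python3 -m handwheel '1 -28 175 0 -0.6; 1 -28 175 0 -0.6; 1 -28 175 0 -0.6; 1 -28 175 0 -0.6; 1 -28 175 0 -0.6'; python3 -m handwheel '1 0 0 0 -0.62; 1 0 0 0 -0.62; 1 0 0 0 -0.62; 1 0 0 0 -0.62; 1 0 0 0 -0.62'; python3 - <<'E'
from h import *
import cv2
for n in("wrist","scene"): cv2.imwrite(f"pics/{n}4.png",cam(n)["pixels"][...,::-1])
a=cam("top")["pixels"][...,::-1]; cv2.imwrite("pics/top4.png",cv2.resize(a[120:240,195:355],None,fx=5,fy=5,interpolation=2))
E
```

```text
t: 6.15
position: [0.5782, 0.009, 0.214]
eef_rot: [-90.2, -0.1, 65.1]
contact_force: [0.6, -0.4, -0.8]
width: -0.0002
t: 6.65
position: [0.5477, 0.1881, 0.2099]
eef_rot: [-89.9, 0.2, 30.7]
contact_force: [0.8, -0.8, -0.1]
width: -0.0004
t: 7.15
position: [0.549, 0.1841, 0.2101]
eef_rot: [-90.0, 0.2, -4.9]
contact_force: [-0.1, -0.2, -0.4]
width: -0.0
```

View pics/wrist4.png

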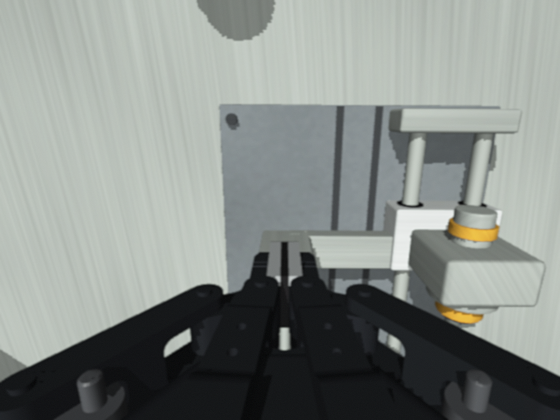

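View pics/top4.png

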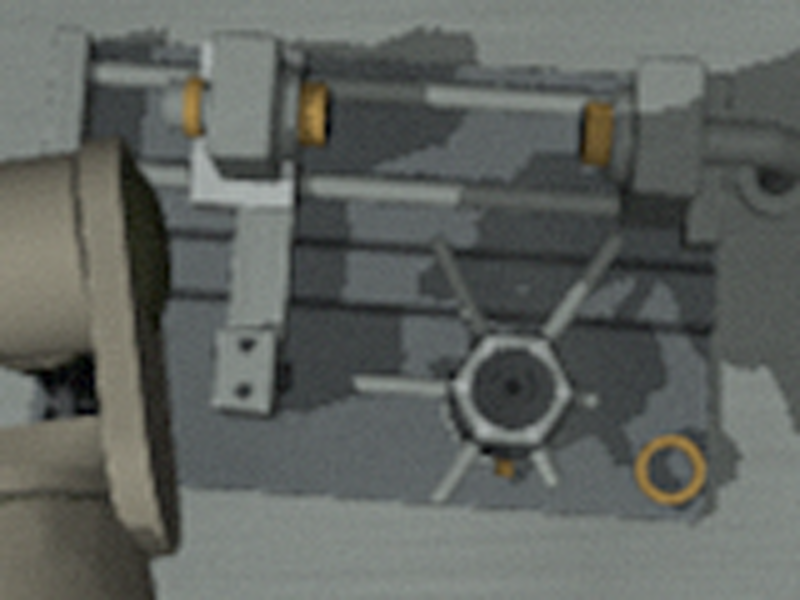

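```bash
python3 - <<'E'
from h import *
np.set_printoptions(precision=4,suppress=True)
for p in((263,232),(307,232)):print(onz("wrist",*p,.1))
for p in((215,327),(277,327),(272,413),(212,407)):print(onz("top",195+p[0]/5,120+p[1]/5,.1))
print(ctrl.sense()["position"])
E
```

```text
[0.5298 0.159  0.1   ]
[0.5671 0.1561 0.1   ]
[0.5689 0.1348 0.1   ]
[0.5681 0.097  0.1   ]
[0.5156 0.1009 0.1   ]
[0.5201 0.1373 0.1   ]
[0.5494 0.1843 0.2117]
```

```bash
python3 -m handwheel '1 0 0 -50 0; 1 0 0 -100 0; 1 0 0 -148 0; 1 0 0 -148 0;1 0 0 -148 0'; python3 -m handwheel '1 -0.4 -6 0 0; 1 -0.8 -12 0 0; 1 -1.2 -18 0 0; 1 -1.6 -24 0 0; 1 -2 -30 0 0';python3 -m handwheel '1 -0.1 -2 0 0; 1 -0.3 -4 0 0; 1 -0.5 -6 0 0; 1 -0.7 -8 0 0; 1 -0.9 -10 0 0'
```

```text
t: 7.9
position: [0.55, 0.1844, 0.0654]
eef_rot: [-90.0, -0.0, -4.7]
contact_force: [-0.8, 0.2, 0.3]
width: 0.0001
t: 8.4
position: [0.5476, 0.1537, 0.0647]
eef_rot: [-90.0, -0.0, -4.7]
contact_force: [-0.1, 0.7, -0.7]
width: -0.0002
t: 8.9
position: [0.5466, 0.1448, 0.0643]
eef_rot: [-89.9, -0.0, -4.7]
contact_force: [1.4, 5.1, -0.1]
width: 0.0
```

```bash
for i in 1 ; do python3 -m handwheel '1 -0.2 -2 0 0; 1 -0.4 -4 0 0; 1 -0.5 -6 0 0; 1 -0.7 -8 0 0; 1 -0.9 -10 0 0'; python3 -m handwheel '1 -0.2 -2 0 0; 1 -0.4 -4 0 0; 1 -0.5 -6 0 0; 1 -0.7 -8 0 0; 1 -0.9 -10 0 0'; done; python3 - <<'E'
from h import *
import cv2
a=cam("top")["pixels"][...,::-1]; cv2.imwrite("pics/top5.png",cv2.resize(a[120:240,195:355],None,fx=5,fy=5,interpolation=2))
E
```

```text
t: 9.4
position: [0.5456, 0.1342, 0.0643]
eef_rot: [-90.0, 0.0, -4.7]
contact_force: [1.1, 4.2, -0.8]
width: 0.0003
t: 9.9
position: [0.5447, 0.1242, 0.0643]
eef_rot: [-90.0, 0.0, -4.7]
contact_force: [0.3, 4.2, -0.8]
width: 0.0001
```

View pics/top5.png

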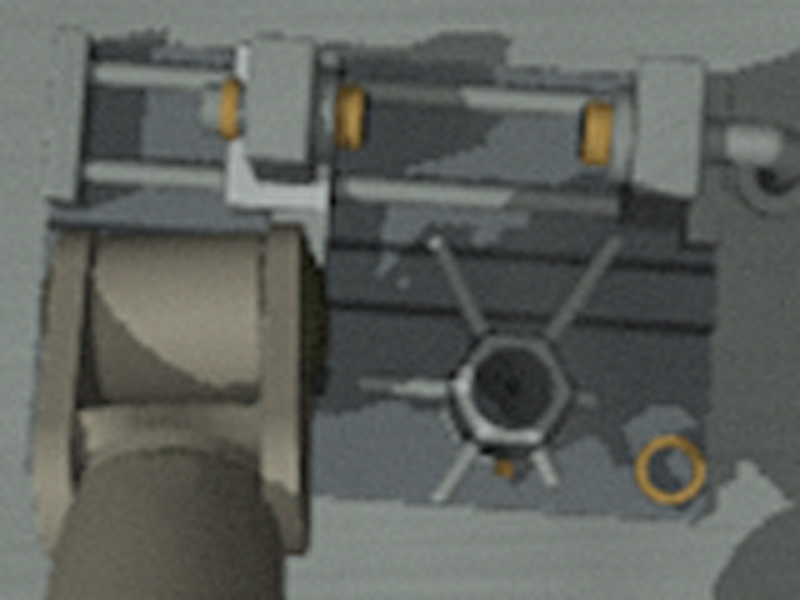

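```bash
python3 -m handwheel '1 -0.1 -1.5 0 0; 1 -0.3 -3 0 0; 1 -0.4 -4.5 0 0; 1 -0.5 -6 0 0; 1 -0.7 -7.5 0 0'; python3 -m handwheel '1 -0.1 -1 0 0; 1 -0.2 -2 0 0; 1 -0.2 -3 0 0'; python3 -m handwheel '1 -0.1 -1 0 0; 1 -0.2 -2 0 0'
```

```text
t: 10.45
position: [0.5441, 0.1167, 0.0643]
eef_rot: [-90.0, 0.0, -4.7]
contact_force: [0.3, 4.1, -1.8]
width: 0.0003
t: 10.75
position: [0.5438, 0.1137, 0.0643]
eef_rot: [-90.0, 0.0, -4.7]
contact_force: [-1.4, 3.7, -1.0]
width: 0.0
t: 10.95
position: [0.5436, 0.1118, 0.0643]
eef_rot: [-90.0, 0.0, -4.7]
contact_force: [-0.5, 3.9, -1.3]
width: -0.0002
```

```bash
python3 -m handwheel '1 -0.1 -1 0 0; 1 -0.2 -2 0 0'; python3 -m handwheel '1 -0.1 -1 0 0; 1 -0.2 -2 0 0'; python3 -m handwheel '1 -0.1 -1 0 0';python3 -m handwheel '1 -0.1 -1 0 0'
```

```text
t: 11.15
position: [0.5434, 0.1098, 0.0643]
eef_rot: [-90.0, 0.0, -4.7]
contact_force: [-1.1, 4.6, -2.3]
width: 0.0
t: 11.35
position: [0.5433, 0.1078, 0.0643]
eef_rot: [-90.0, 0.0, -4.7]
contact_force: [-1.6, 4.3, -1.2]
width: -0.0
t: 11.45
position: [0.5432, 0.107, 0.0643]
eef_rot: [-90.0, 0.0, -4.7]
contact_force: [-0.3, 10.0, -1.8]
width: -0.0
t: 11.55
position: [0.5432, 0.1069, 0.0643]
eef_rot: [-89.9, -0.0, -4.7]
contact_force: [1.8, 15.6, -3.2]
width: 0.0004
```

```bash
python3 -m handwheel '1 0 0 0 0; 1 0 0 0 0'; python3 -m handwheel '1 0.1 1 0 0; 1 0.2 2 0 0; 1 0.4 5 0 0; 1 1 15 0 0; 1 3 40 0 0'; python3 -m handwheel '1 0 0 50 0; 1 0 0 100 0; 1 0 0 150 0; 1 0 0 150 0; 1 0 0 150 0'; python3 -m handwheel '1 -150 150 0 0; 1 -150 150 0 0; 1 -150 150 0 0; 1 -150 150 0 0; 1 -150 150 0 0'; python3 - <<'E'
from h import *
import cv2
a=cam("top")["pixels"][...,::-1]; cv2.imwrite("pics/top6.png",cv2.resize(a[120:240,195:355],None,fx=5,fy=5,interpolation=2))
a=cam("scene")["pixels"][...,::-1]; cv2.imwrite("pics/scene6.png",cv2.resize(a[165:305,225:405],None,fx=4.2,fy=4.2,interpolation=2))
cv2.imwrite("pics/scene6f.png",a)
E
```

```text
t: 11.75
position: [0.5432, 0.1069, 0.0643]
eef_rot: [-89.9, -0.0, -4.7]
contact_force: [1.2, 11.9, -2.1]
width: -0.0001
t: 12.25
position: [0.5464, 0.1454, 0.0645]
eef_rot: [-90.0, -0.0, -4.8]
contact_force: [0.5, 0.4, -0.3]
width: -0.0002
t: 12.75
position: [0.5463, 0.1462, 0.215]
eef_rot: [-90.0, -0.1, -4.7]
contact_force: [0.5, -0.3, -0.5]
width: 0.0001
t: 13.25
position: [0.3924, 0.2982, 0.2129]
eef_rot: [-90.1, 0.2, -4.5]
contact_force: [1.5, 0.5, 0.2]
width: 0.0002
```

View pics/top6.png

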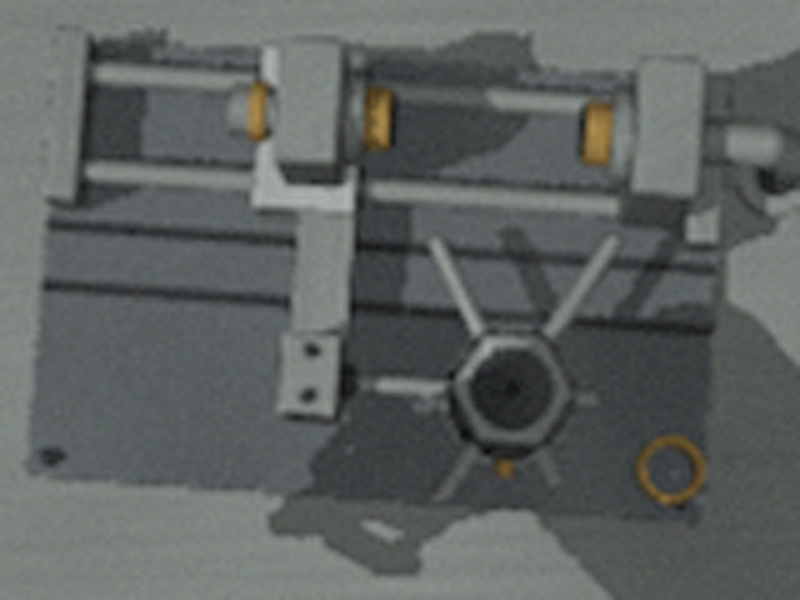

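View pics/scene6.png

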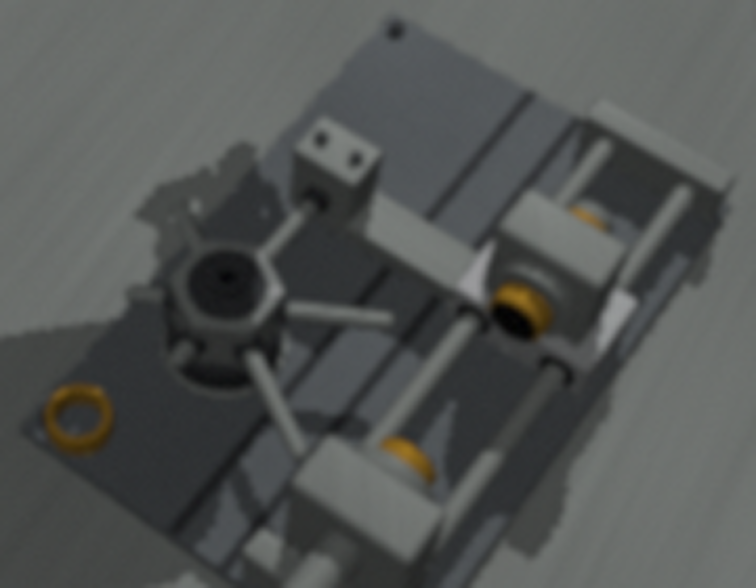

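View pics/scene6f.png

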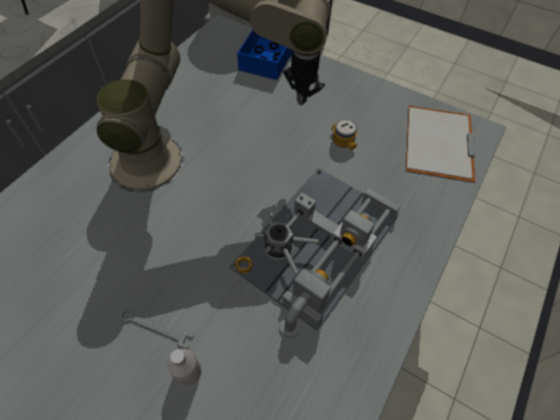

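```bash
python3 -m handwheel '1 0 0 0 0; 1 0 0 0 0;1 0 0 0 0'; python3 -c "
from workcell import ctrl
ctrl.sign_off()"
```

```text
t: 13.65
position: [0.3969, 0.295, 0.214]
eef_rot: [-90.0, 0.0, -4.8]
contact_force: [0.2, 0.3, -0.5]
width: 0.0001
the job is handed in; nothing more can be done
```

The station is changed over to its fourth size, and the job was handed in at about 13.7 s. The second bolt was facing the anvil at the start. I pushed the fourth bolt round with the shut fingers through two clicks, counter-clockwise seen from above, until it pointed at the anvil. Then I pushed the sliding head from behind its post. It slid about 40 mm at about 4 N and stopped against the bolt, where the force rose to about 16 N. I then drew back slowly and moved the arm clear.

**Last checks:**
- **Bolt:** after the turning, the top picture shows the fourth bolt, counted up from the shortest, pointing at the anvil. The last pictures show the anvil on its end.
- **Contact:** I did not measure the contact again after drawing back. It rests on the force rise, on the head having stopped moving, and on how the pictures look.
- **Things lying about:** the meter, spanner, nut and bottle look unmoved in the last scene picture.
- **Disagreements:** bolt lengths measured from the pictures came out some 2 to 10 mm shorter than nominal, but their order was clear. One wrist-camera estimate of the post's back edge was about 20 mm off the top view. I judged that it had picked up a lower edge, and I used the top view.

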